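# Free the tilting board and hold it at the set angle

### The arm

A 6-joint arm with a two-finger parallel gripper is mounted at the origin on the work surface. World frame = base frame: x ahead of the robot, y to its left, z up, the work surface at z = 0. Lengths are in m, angles in rad, forces in N, time in s.
With the tool pointing down it reaches from about 0.225 to 0.875 m from the base axis. Payload 3.4 kg.
Tool frame: the origin (TCP) lies at the very end of the fingers, on their centre line; the grasp point (between the pads) lies 19 mm behind it; z points along the fingers, y is the line along which they close (so a half turn about z gives the same grasp; the last joint's range is limited). The gripper opens to 85 mm and grips with 20 to 120 N. Pads are 22 mm wide; open, the fingers measure 114 mm over their backs; the gripper's body (76 mm by 85 mm) begins 54 mm behind the grasp point. The pads swing forward as they close: fully open they stand 13 mm farther back than shut.
Start: joints at [1.022, 0.276, 1.505, -0, 1.361, -0.121], TCP at [0.239, 0.523, 0.231] pointing down, gripper open.
Joint ranges: [-2.89, 2.89], [-0.75, 2.08], [0.22, 2.7], [-1.18, 4.32], [0.11, 2.71], [-2.7, 2.7]. Speed limits (rad/s): [2.57, 2.57, 3.14, 3.14, 3.14, 3.14].

### API

Orientations are given as a unit quaternion [w, x, y, z].
In Python, from rig import manip gives the robot as it stands. The module is installed in compiled form; this text tells all that it offers.
- The arm moves only by the tool play_rows, never from a script. Its argument "motion" is a list of rows, each a list of 5 numbers: the shift along the tool's x, y, z in units of 40 mm (1.0 is 40 mm), then the turn about the tool's z in units of 10 degrees (1.0 is 10 degrees), then the finger opening in mm, from 0 to 85.4. A call has 1 to 5 rows; each row is the pose to reach, as a shift and turn from the pose commanded when the call began, along the tool's axes at that moment; what a row does not reach only later rows make up. A row lasts 1/8 s, in which the tool goes at most 62.5 mm and 10.7 degrees, less where a joint would pass 70% of its speed; a pose out of reach is approached as far as the arm can. A call with a gripper value outside its range is refused whole. The fingers move at their own pace and stop on an object; "newtons" is the grip in N (left out, the last holds). Time passes only in rows, so rows that repeat a pose let the fingers close. It gives the time, the measured TCP pose, the force, the opening and the grip force at its end, in the units of the state.
- manip.get_state(): the state, without advancing time (a new reading comes with each control period).
- manip.get_image(name): name is "side" or "top" or "wrist"; returns a dict with "img" (480x640x3 uint8, red, green, blue), "range_z" (480x640 float32, m along the optical axis (not along the pixel's ray), 0 where there is no reading), "fx", "fy", "cx", "cy" (pixels), "D" ([k1, k2, p1, p2, k3] as OpenCV has them; the pictures are not rectified), "R" (3x3) and "t" (3): a world point X has camera coordinates R X + t. Camera axes: x right, y down, z forward; pixel columns grow to the right and rows downward; lengths in m; the calibration is good to about 2 mm. A picture is of the moment at which its call begins.
- manip.sign_off(): hands the job in; it is judged then, once.
The state is a dict: "clock": time; "qpos": joint angles; "qd": joint speeds; "effort": joint torques, N m; "position": TCP position; "ee_rot": TCP orientation; "contact_force": force on the tool from outside, world axes, zero at the start; "moment": the same for the moment, N m; "width": finger opening in m; "gripper_force": force on a finger pad.
Only numpy, scipy, OpenCV 4.12 (cv2) and the standard library are available. Lean on these libraries where they do the work, as an engineer would, in place of code of your own. Each camera call takes 0.05 s, during which the arm holds its last target. There are 200 camera calls.

### The job

The tilting board for the ball-rolling experiment lies flat, locked by its storage catch. Turn the catch a full quarter turn to its open stop to free the board, then grip the board's bar handle and raise it until the pointer lines up with the brass rider on the protractor arc, and hold it still there for the class: finish while still gripping and holding the board up at that angle. Leave the rider where it is set and do not disturb the mallet, nut, magnet holder or jar.

Things in the scene. Friction and masses are not known exactly. Their poses are not given: they have to be found in the camera images.
- stand: Plywood base of the tilting board, screwed to the bench, 150 mm (x) by y -180 to +215 mm, top 28 mm up. Origin at bench level. +y points along the board to the hinge end, -y to the free end with the bar handle, +x to the side with catch and arc. In its frame, mm: hinge pin along x through (0, 200, 40), catch pivot (63, -135), handle with the board down (0, -245, 40).
- board (a joint): Angle of the hinged board, rad: 0 = flat, grows as the free end is raised, stop at 1.0. Plywood 90 mm wide, 390 long, 12 thick (top 46 mm above the bench when flat), two low aluminium track strips; about 0.5 kg with handle. The hinge is free: it drops back if let go. It cannot be lifted while the catch's tongue lies over its edge.
- board_hinge (a point): Point on the board's hinge pin, mid-width. The frame turns with the board: its -y axis points along the board to the handle, x along the pin.
- handle (a point): Round steel bar handle at the board's free end: 12 mm diameter, 90 mm between its side arms, parallel to the hinge pin and 445 mm from it. Origin mid-bar, 40 mm above the bench when flat. The board's end is 50 mm, the base 65 mm from the bar's centre; open bench below and outside. x along the bar, y towards the hinge. Pinch from above with the fingers closing along y, not fully open.
- catch (a joint): Quarter-turn storage catch, rad: 0 = closed (tongue over the board's edge, black lever pointing away from the board, stand +x); grows counter-clockwise from above to the open stop at 1.571 (lever parallel to the board, pointing to the hinge end, stand +y). Stays where left, 0.07 N m friction; tongue clear above 1.2. Starts at 0 to 0.12.
- catch_grip (a point): Middle of the catch's black lever sleeve, 45 mm from the pivot. Sleeve: 42 mm long (22 to 64 mm from the pivot), 12 mm wide, 20 mm tall, from 45 to 65 mm above the bench; this point is 57 mm above the bench. x points along the lever away from the pivot. Turns with the catch.
- catch_pivot (a point): Point on the catch's vertical pivot axis, 57 mm above the bench; its frame turns with the catch.
- pointer_tip (a point): Tip of the board's thin dark steel pointer, on the outer face of the protractor arc, 173 mm from the hinge pin; frame turns with the board (y along the pointer towards the pin).
- rider (a joint): Angle at which the brass rider is set on the arc (rad), on the same scale and zero as the board angle; the pointer is on the mark when the board joint equals it. Stiff; to be left alone. 0.27 to 0.56.
- rider_mark (a point): Inner end of the brass rider's middle line, 176 mm from the pin; y points along the line to the pin. Rider: 10 mm wide along the arc, 30 mm radially, 16 mm thick, with thumbscrew, on the outer rim of the upright aluminium arc (154 to 186 mm from the pin, 0 to 60 degrees, 54 mm from the board's middle; ticks every 5 degrees, longer every 10).
- mallet: Bystander: black rubber mallet lying on the bench, head 55 mm diameter x 85 mm, wooden handle, 305 mm overall. Origin on the bench under the handle, head 110 to 138 mm to +x of it, handle end 170 mm to -x.
- nut: Bystander: brass hexagon nut, 30 mm across flats, 16 mm tall, origin under its centre.
- magnet_holder: Bystander: aluminium ring magnet holder, round cup 60 mm diameter, 22 mm tall with a dark ring magnet inside, origin under its centre.
- jar: Bystander: glass jar of steel ball bearings with a steel lid, 72 mm diameter, 102 mm tall, origin under its centre.

How it is judged:
By the outcome, as a careful person would: the job done as asked, in the order asked, and still so for the second after the job is handed in, while the arm keeps its last pose, push and grip.
It also fails if it takes over 58 s, if anything falls off the work surface, if the arm or the gripper's body presses on something with over 40 N, if the wrist force passes 120 N, or if a joint passes its speed limit or range.

## Working session

There is one attempt and no reset: what is moved stays moved. The work goes in short steps, Python scripts to look and compute and a tool call to move; the robot and the scene stay as the last step left them, time stands still between calls to the robot, and variables do not carry over. Pictures are saved under pics/ and viewed, at most 10 in all, crops included, and the job is handed in when it is done.

Besides the shell and the picture viewer there is one more tool, called after "Call:" as name([rows], argument=value, ...), one row to a line, values as JSON. play_rows: Moves the arm, as the interface text tells. Its arguments: {"type":"object","properties":{"motion":{"type":"array","items":{"type":"array","items":{"type":"number"}}},"newtons":{"type":"number"}},"required":["motion"]}

```bash
mkdir -p pics
cat > h.py <<'E'
import numpy as np, cv2
from rig import manip
def grab(n):
    return manip.get_image(n)
def pts(im):
    """world point for every pixel from the range image"""
    K=np.array([[im['fx'],0,im['cx']],[0,im['fy'],im['cy']],[0,0,1]])
    v,u=np.mgrid[0:480,0:640]
    p=cv2.undistortPoints(np.stack([u,v],-1).reshape(-1,1,2).astype(np.float64),K,np.array(im['D'],float)).reshape(480,640,2)
    z=im['range_z'].astype(float)
    c=np.dstack([p[...,0]*z,p[...,1]*z,z])
    return (c-np.array(im['t']))@np.array(im['R']), p
def ray_plane(im,uv,h):
    K=np.array([[im['fx'],0,im['cx']],[0,im['fy'],im['cy']],[0,0,1]])
    p=cv2.undistortPoints(np.array(uv,float).reshape(-1,1,2),K,np.array(im['D'],float)).reshape(-1,2)
    R=np.array(im['R']);o=-R.T@np.array(im['t']);d=np.c_[p,np.ones(len(p))]@R
    return o+d*((h-o[2])/d[:,2])[:,None]
def save(n,im): cv2.imwrite('pics/'+n,im[...,::-1])
E
python3 - <<'E'
from h import *
import pickle
for n in('top','side'):
    im=grab(n); save(n+'0.png',im['img']); pickle.dump(im,open(n+'0.pkl','wb'))
    print(n,-np.array(im['R']).T@im['t'], (im['range_z']>0).mean())
s=manip.get_state();print(s)
E
```

```text
top [0.31078352 0.02654853 1.42190139] 0.9958430989583333
side [ 0.34019625 -0.87691923  0.93929653] 0.9960904947916667
{'clock': 0.1, 'qpos': array([ 1.02199804e+00,  2.76521544e-01,  1.50599333e+00, -3.95315124e-05,
        1.36066632e+00, -1.21023357e-01]), 'qd': array([ 0.00034041, -0.0012323 , -0.0035734 , -0.0003837 , -0.00085362,
        0.00128616]), 'effort': array([ 2.58298714e-03, -4.17699444e+01, -2.46403027e+01,  7.10539825e-05,
        5.73129262e-03,  3.82207865e-07]), 'position': array([0.23832864, 0.52278349, 0.23053727]), 'ee_rot': array([-2.42811125e-04,  2.12256265e-01,  9.77213716e-01, -7.56493882e-04]), 'contact_force': array([9.97442752e-01, 5.17816328e-04, 4.37309831e-02]), 'moment': array([-0.03080225, -0.03158139, -0.03701432]), 'gripper_force': 0.0, 'width': 0.08539316743808963}
```

View pics/top0.png

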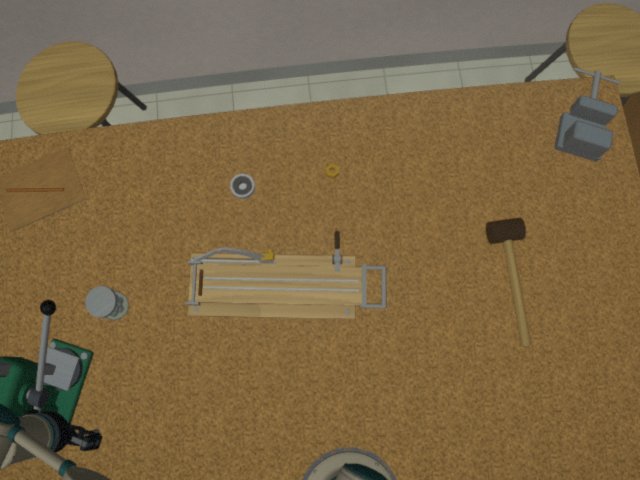

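View pics/side0.png

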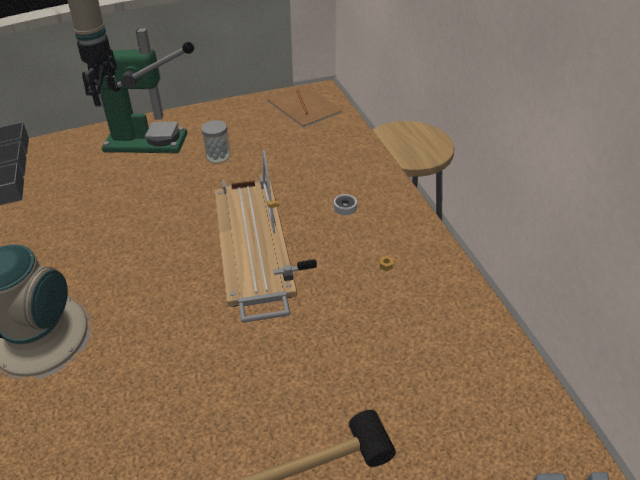

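The top view shows the board along the image's horizontal: hinge at left (about 197,283), handle bar at (383,286), black lever at (337,240) with pivot near (337,258), and rider at (268,256). The side view agrees: lever sleeve (307,265), rider (272,204), handle (265,316). The mallet, nut, cup and jar are clear of them.

Run:
```python
from h import *
import pickle
im=pickle.load(open('top0.pkl','rb')); P,_=pts(im); I=im['img'].astype(int); mx=I.max(2)
v,u=np.mgrid[0:480,0:640]
def box(a,b,c,d): return (u>=a)&(u<=b)&(v>=c)&(v<=d)
lev=box(325,350,225,252)&(mx<60)
q=P[lev]; print('lever',lev.sum(),q.mean(0),np.median(q,0), q.min(0),q.max(0))
uv=np.c_[u[lev],v[lev]]; w=ray_plane(im,uv,.065); r=cv2.minAreaRect(w[:,:2].astype(np.float32)*1000); print('lever rect mm',r)
# base: low plywood top z ~0.028 and board
b=box(180,360,245,325)&(P[...,2]>.02)&(P[...,2]<.036)
for nm,m in(('base',b),('handle+',box(363,392,258,312)&(P[...,2]>.025)&(P[...,2]<.07))):
    q=P[m]; print(nm,m.sum(),np.median(q,0)); print(cv2.minAreaRect(q[:,:2].astype(np.float32)*1000))
m=box(378,390,272,300)&(P[...,2]>.025)
q=P[m];print('bar',np.median(q,0),np.cov(q[:,:2].T)); print(cv2.fitLine(q[:,:2].astype(np.float32),cv2.DIST_HUBER,0,.01,.01).ravel())
hs=cv2.cvtColor(im['img'],cv2.COLOR_RGB2HSV)
for n,bx in (('top',(258,280,246,266)),('side',(262,285,195,212))):
    im=pickle.load(open(n+'0.pkl','rb'));P,_=pts(im);hs=cv2.cvtColor(im['img'],cv2.COLOR_RGB2HSV)
    m=box(*bx)&(hs[...,0]>18)&(hs[...,0]<32)&(hs[...,1]>150)
    q=P[m];print(n,m.sum(),np.median(q,0),q.min(0),q.max(0))
a=pickle.load(open('top0.pkl','rb'))['img'][215:325,180:395]; save('t.png',cv2.resize(a,None,fx=3.6,fy=3.6,interpolation=cv2.INTER_CUBIC))
```

```text
lever 39 [ 0.59005728 -0.03919103  0.06355193] [ 0.59075392 -0.03907196  0.06356837] [ 0.57167379 -0.04343686  0.0577096 ] [ 0.60798557 -0.03491328  0.06862961]
lever rect mm ((589.4526977539062, -37.96826934814453), (6.989619731903076, 35.63108825683594), 83.2045669555664)
base 3555 [0.46226612 0.11066296 0.02651159]
((505.7801513671875, 122.50141143798828), (400.8902282714844, 151.39820861816406), 82.56035614013672)
handle+ 507 [ 0.47124766 -0.12442528  0.04370403]
((474.94329833984375, -114.1935043334961), (55.01089096069336, 100.34070587158203), 82.89027404785156)
bar [ 0.47051752 -0.13466355  0.04246933] [[ 0.00051722 -0.00019382]
 [-0.00019382  0.00017314]]
[ 0.9917701  -0.12803154  0.4696397  -0.1342158 ]
top 96 [0.56166709 0.11822284 0.1131464 ] [ 0.55132722  0.1085605  -0.00274587] [0.59399662 0.13723068 0.12288035]
side 14 [0.55796143 0.11237726 0.1190829 ] [0.55321135 0.10521008 0.11462479] [0.57135504 0.12483653 0.12167602]
```

View pics/t.png

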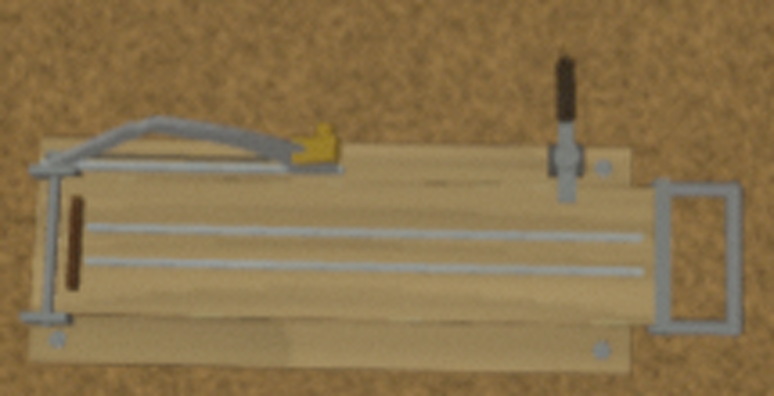

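The crop shows the board squared to its base, the lever pointing to stand +x with its tongue over the board's edge, and the brass rider at crop (315,148). The stand yaw is about -7.4° and its origin about (503.5, 105.1) mm. I'll push the lever with closed fingers, starting with a traverse.

```bash
cat > plan.py <<'E'
import sys; from h import *
from scipy.spatial.transform import Rotation as Ro
Y=np.radians(-7.44); X=np.array([np.cos(Y),np.sin(Y),0]); Yv=np.array([-np.sin(Y),np.cos(Y),0]); O=np.array([.5035,.1051,0])
def S2W(p): return O+X*p[0]/1e3+Yv*p[1]/1e3+np.array([0,0,p[2]/1e3])
def W2S(w): d=np.asarray(w)-O; return np.array([d@X,d@Yv,d[2]])*1e3
def show():
    s=manip.get_state(); q=s['ee_rot'];R=Ro.from_quat([q[1],q[2],q[3],q[0]]).as_matrix()
    print('stand mm',W2S(s['position']).round(1),'yaw of y rel stand y',np.degrees(np.arctan2(R[:2,1]@X[:2]*-1,R[:2,1]@Yv[:2])).round(2),'q',s['qpos'].round(2),'F',s['contact_force'].round(1),'w',s['width'],s['clock'])
    return s,R
if __name__=='__main__':
    s,R=show()
    for a in sys.argv[1:]:
        p=np.array(eval(a)); print(a,(R.T@(S2W(p)-s['position'])/.04).round(2))
E
python3 plan.py "[113,-172,200]"
```

```text
stand mm [-317.   379.8  230.5] yaw of y rel stand y -17.07 q [ 1.02  0.28  1.51 -0.    1.36 -0.12] F [1. 0. 0.] w 0.08539316743808963 0.1
[113,-172,200] [-14.33 -10.03   0.78]
```

Call:
play_rows([
  [-14.3, -10, 0, -1.7, 0],
  [-14.3, -10, 0, -1.7, 0],
  [-14.3, -10, 0, -1.7, 0],
  [-14.3, -10, 0, -1.7, 0],
  [-14.3, -10, 0, -1.7, 0],
])

```text
clock: 0.72
position: [0.3963, 0.255, 0.2311]
ee_rot: [0.0, 0.065, 0.998, 0.0]
contact_force: [1.2, 0.4, -0.2]
width: -0.0002
gripper_force: 0.0
```

```bash
python3 plan.py "[113,-172,150]"
```

```text
stand mm [-125.7  134.7  231.1] yaw of y rel stand y -0.05 q [ 0.42  0.12  1.71  0.    1.31 -1.02] F [ 1.2  0.4 -0.2] w -0.0002416676719834687 0.725
[113,-172,150] [-5.97 -7.66  2.03]
```

Call:
play_rows([
  [-6, -7.7, 2, 0, 0],
  [-6, -7.7, 2, 0, 0],
  [-6, -7.7, 2, 0, 0],
  [-6, -7.7, 2, 0, 0],
  [-6, -7.7, 2, 0, 0],
])

```text
clock: 1.35
position: [0.5514, -0.0091, 0.1679]
ee_rot: [-0.0, 0.066, 0.998, 0.0]
contact_force: [1.2, 0.4, 0.4]
width: -0.0001
gripper_force: 0.0
```

Call:
play_rows([
  [0, 0, 0, 0, 0],
])

```text
clock: 1.48
position: [0.5522, -0.0111, 0.1668]
ee_rot: [-0.001, 0.068, 0.998, -0.001]
contact_force: [-0.3, 0.0, -1.4]
width: 0.0001
gripper_force: 0.0
```

```bash
python3 plan.py "[113,-172,150]" "[113,-172,44]"
```

```text
stand mm [  63.3 -108.9  166.8] yaw of y rel stand y -0.37 q [-0.15  0.29  1.66 -0.    1.2  -1.58] F [-0.3  0.  -1.4] w 8.120013385039397e-05 1.475
[113,-172,150] [-1.25 -1.57  0.42]
[113,-172,44] [-1.26 -1.57  3.07]
```

Move over, then descend.

Call:
play_rows([
  [-1.25, -1.6, 0.4, 0, 0],
  [-1.25, -1.6, 0.4, 0, 0],
  [-1.25, -1.6, 1.8, 0, 0],
  [-1.25, -1.6, 3.05, 0, 0],
  [-1.25, -1.6, 3.05, 0, 0],
])

```text
clock: 2.1
position: [0.5879, -0.0752, 0.0431]
ee_rot: [-0.005, 0.065, 0.998, 0.001]
contact_force: [-0.3, -0.8, -0.4]
width: 0.0002
gripper_force: 0.0
```

Run:
```python
from plan import *
s,R=show()
im=grab('wrist'); save('w1.png',im['img'])
```

```text
stand mm [ 107.  -167.9   43.1] yaw of y rel stand y -0.04 q [-0.24  0.47  1.72  0.    0.97 -1.69] F [-0.3 -0.8 -0.4] w 0.0001826746242533819 2.1
```

View pics/w1.png

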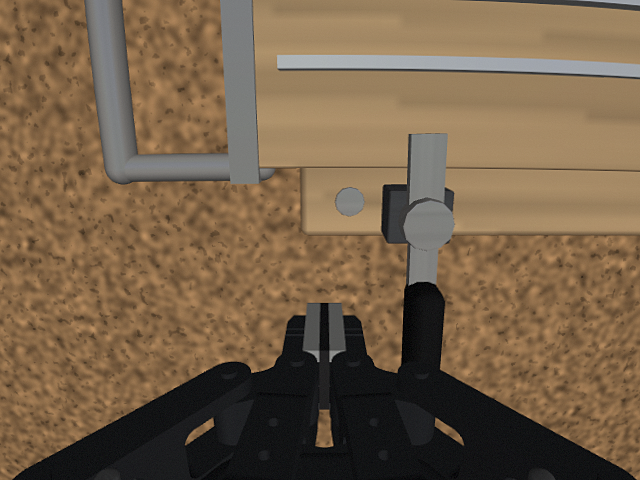

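The closed fingertips (322,330) are beside the black lever (423,330), on its -y side, and the tongue lies over the board. I'll push along the arc.

Call:
play_rows([
  [0, 0.3, 0, 0, 0],
  [-0.1, 0.6, 0, 0, 0],
  [-0.1, 0.95, 0, 0, 0],
  [0, 1.25, 0, 0, 0],
  [0.1, 1.5, 0, 0, 0],
])

```text
clock: 2.78
position: [0.5961, -0.0163, 0.0469]
ee_rot: [0.001, 0.065, 0.998, -0.0]
contact_force: [-0.2, -2.6, 0.7]
width: 0.0004
gripper_force: 0.9
```

```bash
python3 plan.py "[90,-94,44]" "[83,-90,44]" "[78,-90,44]"
```

```text
stand mm [ 107.5 -108.4   46.9] yaw of y rel stand y -0.04 q [-0.14  0.46  1.72 -0.    0.96 -1.58] F [-0.2 -2.6  0.7] w 0.00040719714977695824 2.775
[90,-94,44] [0.44 0.36 0.07]
[83,-90,44] [0.61 0.46 0.07]
[78,-90,44] [0.74 0.46 0.07]
```

Call:
play_rows([
  [0.15, 0.2, 0.05, 0, 0],
  [0.35, 0.35, 0.05, 0, 0],
  [0.55, 0.4, 0.05, 0, 0],
  [0.65, 0.4, 0.05, 0, 0],
  [0.65, 0.4, 0.05, 0, 0],
])

```text
clock: 3.4
position: [0.5712, 0.0021, 0.0445]
ee_rot: [-0.001, 0.065, 0.998, 0.0]
contact_force: [-0.0, 0.4, -0.5]
width: -0.0003
gripper_force: 0.0
```

Run:
```python
from plan import *
s,R=show()
im=grab('wrist'); save('w2.png',im['img'])
```

```text
stand mm [ 80.5 -93.3  44.5] yaw of y rel stand y -0.07 q [-0.12  0.43  1.77  0.    0.94 -1.56] F [-0.   0.4 -0.5] w -0.00027102887297875583 3.4
```

View pics/w2.png

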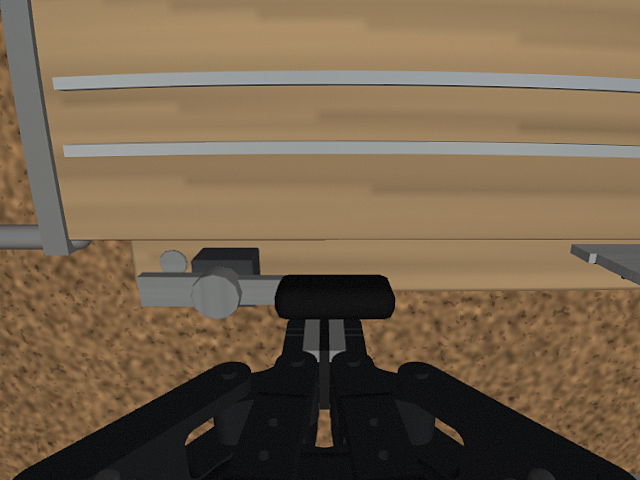

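The lever is almost parallel to the board, with its sleeve at (335,297) and the tongue at (160,288). I'll press gently to confirm the stop.

Call:
play_rows([
  [0.05, 0, 0, 0, 0],
  [0.1, 0, 0, 0, 0],
  [0.15, 0, 0, 0, 0],
  [0.15, 0, 0, 0, 0],
])

```text
clock: 3.95
position: [0.5709, 0.0019, 0.0449]
ee_rot: [0.005, 0.066, 0.998, -0.0]
contact_force: [8.3, -1.8, -7.3]
width: 0.0
gripper_force: 4.6
```

Call:
play_rows([
  [0.05, 0, 0, 0, 0],
  [0.1, 0, 0, 0, 0],
  [0.1, 0, 0, 0, 0],
])

```text
clock: 4.32
position: [0.5707, 0.002, 0.0453]
ee_rot: [0.008, 0.066, 0.998, -0.0]
contact_force: [16.1, -1.8, -11.1]
width: 0.0
gripper_force: 7.7
```

Run:
```python
from plan import *
s,R=show()
im=grab('wrist'); m=(im['img'].max(2)<45).astype(np.uint8); m[:230]=0; m[318:]=0; m[:,:262]=0; m[:,420:]=0
P,_=pts(im)
g=im['img'].astype(int)
yy,xx=np.nonzero(m); q=np.array([W2S(p) for p in P[yy,xx]]); k=(abs(q[:,2]-64)<8); q=q[k]
print(len(q),q.min(0),q.max(0)); print(cv2.minAreaRect(q[:,:2].astype(np.float32)), cv2.fitLine(q[:,:2].astype(np.float32),cv2.DIST_HUBER,0,.01,.01).ravel())
```

```text
stand mm [ 80.  -93.6  45.3] yaw of y rel stand y -0.1 q [-0.12  0.42  1.79 -0.    0.91 -1.56] F [ 16.1  -1.8 -11.1] w 3.114912864163057e-05 4.325
4114 [  57.39060893 -111.85811325   56.00139331] [ 68.4282551  -70.48200968  67.24663924]
((62.93011474609375, -91.17396545410156), (11.006843566894531, 41.38692855834961), 0.1824038326740265) [ 1.2286106e-04  1.0000000e+00  6.1018745e+01 -9.1350700e+01]
```

The stop is confirmed: the sleeve lies within 0.2° of the board direction and resists with 16 N. Now I'll retreat and go above the handle.

Call:
play_rows([
  [-0.5, 0, 0, 0, 0],
  [-0.8, 0, -1, 0, 0],
  [-0.8, 0, -2, 0, 20],
  [-0.8, 0, -2, 0, 40],
  [-0.8, 0, -2, 0, 40],
])

```text
clock: 5.0
position: [0.5927, -0.0008, 0.1239]
ee_rot: [-0.001, 0.066, 0.998, 0.0]
contact_force: [0.4, -0.1, -0.1]
width: 0.0398
gripper_force: 0.0
```

```bash
python3 plan.py "[0,-246,125]"  "[0,-246,21]"
```

```text
stand mm [102.2 -93.4 123.9] yaw of y rel stand y -0.08 q [-0.12  0.38  1.63  0.    1.14 -1.56] F [ 0.4 -0.1 -0.1] w 0.03982447007242269 5.0
[0,-246,125] [ 2.55 -3.82 -0.02]
[0,-246,21] [ 2.54 -3.82  2.58]
```

Call:
play_rows([
  [2.55, -3.8, 0, 0, 40],
  [2.55, -3.8, 0, 0, 40],
  [2.55, -3.8, 0, 0, 40],
  [2.55, -3.8, 0, 0, 40],
  [2.55, -3.8, 0, 0, 40],
])

```text
clock: 5.62
position: [0.4725, -0.1379, 0.1237]
ee_rot: [-0.001, 0.066, 0.998, 0.001]
contact_force: [0.4, -0.7, 0.7]
width: 0.0396
gripper_force: 0.0
```

Run:
```python
from plan import *
s,R=show()
im=grab('wrist'); save('w3.png',im['img'])
P,_=pts(im); q=(P-O); q=np.dstack([q@X,q@Yv,q[...,2]])*1e3
m=(abs(q[...,0])<35)&(q[...,1]<-225)&(q[...,2]>30)&(q[...,2]<60)
print(m.sum(),np.median(q[m],0),q[m][:,1].min(),q[m][:,1].max(), np.percentile(q[m][:,2],95))
for a in ([0,-246,125],[0,-246,21]): print((R.T@(S2W(np.array(a))-s['position'])/.04).round(2))
```

```text
stand mm [   0.7 -244.9  123.7] yaw of y rel stand y -0.14 q [-0.43  0.24  1.84  0.    1.06 -1.86] F [ 0.4 -0.7  0.7] w 0.03955146525546078 5.625
2249 [  -2.91011053 -244.47374655   44.69933944] -250.3488065934618 -238.39473835671885 46.175477129992885
[ 0.02 -0.03 -0.03]
[ 0.01 -0.03  2.57]
```

View pics/w3.png

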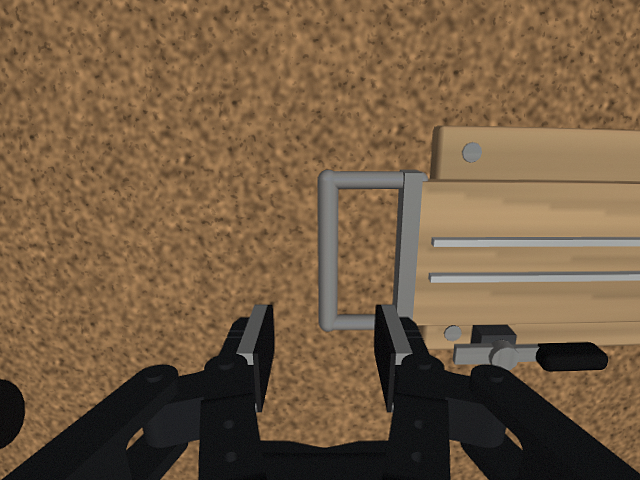

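The fingers straddle the bar (327,250), which lies at stand y -244.5, directly under the TCP, and the lever is open at (570,356). Descend and grip.

Call:
play_rows([
  [0, 0, 1.3, 0, 40],
  [0, 0, 2.3, 0, 40],
  [0, 0, 2.55, 0, 40],
  [0, 0, 2.55, 0, 40],
], newtons=50)

```text
clock: 6.18
position: [0.4736, -0.1375, 0.0223]
ee_rot: [-0.0, 0.065, 0.998, 0.0]
contact_force: [0.6, 0.2, 0.3]
width: 0.0398
gripper_force: 0.0
```

Call:
play_rows([
  [0, 0, 0, 0, 20],
  [0, 0, 0, 0, 5],
  [0, 0, 0, 0, 5],
  [0, 0, 0, 0, 5],
], newtons=50)

```text
clock: 6.68
position: [0.4748, -0.136, 0.0241]
ee_rot: [0.002, 0.067, 0.998, 0.002]
contact_force: [3.7, 9.1, 1.4]
width: 0.0102
gripper_force: 48.7
```

Run:
```python
from plan import *
s,R=show(); p=W2S(s['position'])
import pickle
# rider angle from side/top range data
for n,bx in (('top',(255,285,240,270)),('side',(260,285,190,215))):
    im=pickle.load(open(n+'0.pkl','rb'));P,_=pts(im);hs=cv2.cvtColor(im['img'],cv2.COLOR_RGB2HSV)
    q=P-O;q=np.dstack([q@X,q@Yv,q[...,2]])*1e3
    v,u=np.mgrid[0:480,0:640]
    m=(u>bx[0])&(u<bx[1])&(v>bx[2])&(v<bx[3])&(hs[...,0]>18)&(hs[...,0]<32)&(hs[...,1]>140)&(q[...,2]>90)
    r=q[m]; a=np.arctan2(r[:,2]-40,199-r[:,1]); print(n,m.sum(),'angle',np.median(a),a.min(),a.max(),'rad',np.median(np.hypot(r[:,2]-40,199-r[:,1])),r[:,0].min(),r[:,0].max())
for th in (.1,.2,.3,.36,.4):
    print(th,'shift tool y,z units',445*(1-np.cos(th))/40,-445*np.sin(th)/40)
```

```text
stand mm [   2.7 -242.7   24.1] yaw of y rel stand y -0.24 q [-0.42  0.37  1.97  0.01  0.8  -1.87] F [3.7 9.1 1.4] w 0.010249387191643866 6.675
top 98 angle 0.3941955996644218 0.339326139755321 1.3557468817288454 rad 193.64633057034897 -180.92253645943788 70.07583328986968
side 30 angle 0.4061957307688491 0.36873760382543624 0.6455742625033054 rad 203.35605636927886 -34.76930484977355 67.49238822217986
0.1 shift tool y,z units 0.055578661281962746 -1.1106467601959633
0.2 shift tool y,z units 0.2217593215161869 -2.2101963050950557
0.3 shift tool y,z units 0.49688155847763343 -3.287662299107402
0.36 shift tool y,z units 0.7131478365829753 -3.919050845185376
0.4 shift tool y,z units 0.8781964417179033 -4.332279058183737
```

Gripped. I'll raise along the arc to about 0.3 rad.

Call:
play_rows([
  [0, 0.01, -0.55, 0, 5],
  [0, 0.05, -1.1, 0, 5],
  [0, 0.13, -1.65, 0, 5],
  [0, 0.22, -2.2, 0, 5],
  [0, 0.35, -2.75, 0, 5],
])

```text
clock: 7.3
position: [0.4764, -0.1223, 0.1341]
ee_rot: [0.002, 0.066, 0.998, 0.002]
contact_force: [4.7, 4.6, -5.1]
width: 0.0101
gripper_force: 48.7
```

```bash
cat > ang.py <<'E'
from plan import *
s,R=show()
p=W2S(s['position'])
print('board angle by TCP',np.arctan2(p[2]+19-40,199.5-p[1]),np.arcsin((p[2]-24.1)/445))
for n in('side','top'):
    im=grab(n);P,_=pts(im);q=P-O;q=np.dstack([q@X,q@Yv,q[...,2]])*1e3
    # board surface plane: angle from slope
    m=(abs(q[...,0])<35)&(q[...,1]<100)&(q[...,1]>-150)&(q[...,2]>60)&(q[...,2]<330)
    r=q[m]; l=cv2.fitLine(r[:,1:].astype(np.float32),cv2.DIST_HUBER,0,.01,.01).ravel(); print(n,m.sum(),'board slope',-np.arctan(l[1]/l[0]))
    import pickle; pickle.dump(im,open(n+'1.pkl','wb'))
im=grab('wrist');pickle.dump(im,open('wrist1.pkl','wb'))
E
python3 ang.py
```

```text
stand mm [   2.6 -229.   134.1] yaw of y rel stand y -0.13 q [-0.4   0.23  1.83  0.01  1.08 -1.84] F [ 4.7  4.6 -5.1] w 0.010119325569541688 7.3
board angle by TCP 0.25806409991317264 0.24980376040372348
side 155 board slope 0.25056797
top 3419 board slope 0.25349692
```

Call:
play_rows([
  [0, 0.14, -0.5, 0, 5],
  [0, 0.3, -1.0, 0, 5],
  [0, 0.37, -1.2, 0, 5],
  [0, 0.37, -1.2, 0, 5],
])

```text
clock: 7.95
position: [0.4784, -0.1077, 0.182]
ee_rot: [0.003, 0.066, 0.998, 0.002]
contact_force: [5.0, 5.1, -6.3]
width: 0.0097
gripper_force: 48.6
```

```bash
python3 ang.py
python3 - <<'E'
from h import *; import pickle
T=pickle.load(open('top1.pkl','rb'))['img'][225:305,180:310]; S=pickle.load(open('side1.pkl','rb'))['img'][140:240,220:310]; W=pickle.load(open('wrist1.pkl','rb'))['img']
c=np.zeros((600,800,3),np.uint8); c[:300,:488]=cv2.resize(T,(488,300),interpolation=3); c[:300,500:770]=cv2.resize(S,(270,300),interpolation=3); c[300:,:400]=cv2.resize(W,(400,300)); save('c.png',c)
E
```

```text
stand mm [   2.6 -214.2  182. ] yaw of y rel stand y -0.08 q [-0.37  0.18  1.76  0.01  1.19 -1.81] F [ 5.   5.1 -6.3] w 0.009731843670773104 7.95
board angle by TCP 0.37119223593012957 0.36281194952200124
side 295 board slope 0.3581832
top 3549 board slope 0.3611208
```

View pics/c.png

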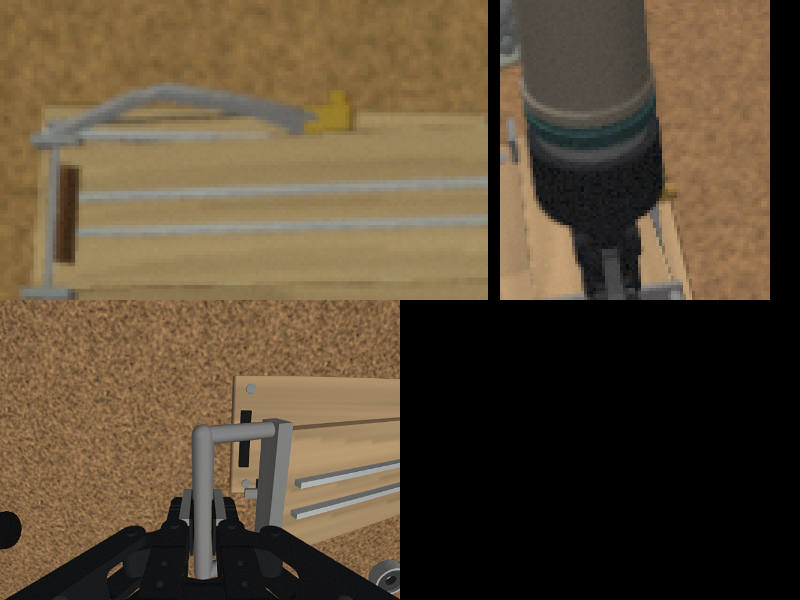

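The composite shows the rider at the arc's end in the top view (330,118), with the board risen. The arm hides most of the side view, and the wrist camera doesn't see the arc. The board is at about 0.361, so I'll refine the rider angle with local depth references.

Run:
```python
from plan import *; import pickle
v,u=np.mgrid[0:480,0:640]
def S(P): q=P-O;return np.dstack([q@X,q@Yv,q[...,2]])*1e3
for n in('top','side'):
    im=pickle.load(open(n+'0.pkl','rb')); q=S(pts(im)[0]); hs=cv2.cvtColor(im['img'],cv2.COLOR_RGB2HSV)
    for nm,m in (('base+x',(q[...,0]>54)&(q[...,0]<70)&(q[...,1]>-100)&(q[...,1]<-20)&(q[...,2]<40)),('base-x',(q[...,0]<-52)&(q[...,0]>-70)&(abs(q[...,1])<120)&(q[...,2]<40)),('board',(abs(q[...,0])<40)&(q[...,1]>-100)&(q[...,1]<100)&(q[...,2]>38)&(q[...,2]<56)),('bench',(q[...,0]>100)&(q[...,0]<160)&(abs(q[...,1])<80)&(q[...,2]<15))):
        print(n,nm,m.sum(),np.median(q[m][:,2]) if m.any() else None)
    b=(hs[...,0]>18)&(hs[...,0]<32)&(hs[...,1]>140)&(q[...,2]>85)&(q[...,2]<140)&(abs(q[...,0]-60)<30)&(q[...,1]>-20)&(q[...,1]<60)
    r=q[b]; uu=np.c_[u[b],v[b]]
    o=np.lexsort((uu[:,0],uu[:,1]))
    for i in o: print(tuple(uu[i]),r[i].round(0),'r %.0f a %.3f'%(np.hypot(r[i,2]-40,200-r[i,1]),np.arctan2(r[i,2]-40,200-r[i,1])),im['img'][uu[i][1],uu[i][0]])
```

```text
top base+x 218 26.359782570841645
top base-x 791 26.478695001496494
top board 2876 44.805686745107096
top bench 1560 -1.7817977215664418
(np.int64(268), np.int64(249)) [ 70.  23. 111.] r 190 a 0.381 [136 109  49]
(np.int64(269), np.int64(249)) [ 69.  21. 113.] r 193 a 0.387 [141 112  45]
(np.int64(270), np.int64(249)) [ 68.  18. 118.] r 198 a 0.405 [143 113  49]
(np.int64(271), np.int64(249)) [ 70.  17. 113.] r 197 a 0.377 [132 104  51]
(np.int64(272), np.int64(249)) [ 70.  15. 110.] r 198 a 0.361 [122  94  46]
(np.int64(268), np.int64(250)) [ 66.  23. 119.] r 194 a 0.418 [144 117  49]
(np.int64(269), np.int64(250)) [ 67.  21. 116.] r 195 a 0.402 [151 122  42]
(np.int64(270), np.int64(250)) [ 67.  18. 116.] r 197 a 0.396 [151 123  48]
(np.int64(271), np.int64(250)) [ 67.  16. 112.] r 197 a 0.375 [139 109  45]
(np.int64(272), np.int64(250)) [ 67.  14. 112.] r 199 a 0.368 [119  95  44]
(np.int64(268), np.int64(251)) [ 65.  23. 114.] r 192 a 0.397 [142 114  41]
(np.int64(269), np.int64(251)) [ 63.  20. 123.] r 198 a 0.431 [152 124  46]
(np.int64(270), np.int64(251)) [ 64.  18. 117.] r 1
[... 8042 characters left out ...]
208 a 0.390 [99 77 38]
(np.int64(270), np.int64(205)) [ 52.  11. 116.] r 204 a 0.382 [102  81  43]
(np.int64(272), np.int64(205)) [ 56.   9. 117.] r 206 a 0.382 [103  81  43]
(np.int64(274), np.int64(205)) [ 60.   8. 117.] r 206 a 0.380 [104  82  43]
(np.int64(276), np.int64(205)) [ 65.  13. 112.] r 200 a 0.367 [94 75 41]
(np.int64(277), np.int64(205)) [ 67.   9. 115.] r 205 a 0.374 [90 70 34]
(np.int64(269), np.int64(206)) [ 49.   9. 115.] r 205 a 0.374 [101  80  42]
(np.int64(270), np.int64(206)) [ 51.   7. 116.] r 207 a 0.376 [103  81  43]
(np.int64(271), np.int64(206)) [ 53.   8. 116.] r 207 a 0.374 [102  80  44]
(np.int64(272), np.int64(206)) [ 56.   8. 115.] r 206 a 0.371 [103  81  42]
```

Both cameras agree after their height biases (-1.5 and +2 mm) are corrected. The upper face is at about 0.40, so the rider centre is at about 0.376. Next I'll check the zero of the board angle measurement.

```bash
cat > sl.py <<'E'
from plan import *; import pickle
def slope(im,flat=False,zb=0):
    q=pts(im)[0]-O;q=np.dstack([q@X,q@Yv,q[...,2]])*1e3; q[...,2]-=zb
    m=(abs(q[...,0])<35)&(q[...,1]<150)&(q[...,1]>-150)&((abs(q[...,2]-46)<9) if flat else (q[...,2]>60)&(q[...,2]<250))
    r=q[m]; l=cv2.fitLine(r[:,1:].astype(np.float32),cv2.DIST_HUBER,0,.01,.01).ravel(); d=l[:2]*np.sign(-l[0])
    a=np.arctan2(d[1],-d[0])
    # offset: signed distance of the hinge (200,40) below the surface, nominal 6
    h=(np.array([200,40])-l[2:]); off=-(h@np.array([np.sin(a),np.cos(a)]))
    # angle using only distance: points' polar angle minus asin(6/r)
    ok=r[:,1]<0; rr=np.hypot(200-r[ok,1],r[ok,2]-40); b=np.median(np.arctan2(r[ok,2]-40,200-r[ok,1])-np.arcsin(6/rr))
    return m.sum(),round(a,4),'off',round(off,2),'polar',round(b,4)
if __name__=='__main__':
    for n,zb in(('top',-1.5),('side',2)):
        print(n,'flat',slope(pickle.load(open(n+'0.pkl','rb')),True,zb))
        print(n,'now',slope(grab(n),False,zb))
    s,R=show()
E
python3 sl.py
```

```text
top flat (np.int64(3770), np.float32(0.0009), 'off', np.float64(6.15), 'polar', np.float64(0.0015))
top now (np.int64(4165), np.float32(0.3603), 'off', np.float64(6.96), 'polar', np.float64(0.3634))
side flat (np.int64(2624), np.float32(0.0007), 'off', np.float64(5.98), 'polar', np.float64(0.0006))
side now (np.int64(285), np.float32(0.3577), 'off', np.float64(6.65), 'polar', np.float64(0.3598))
stand mm [   2.6 -214.4  181.4] yaw of y rel stand y -0.1 q [-0.37  0.18  1.76  0.    1.19 -1.81] F [ 4.6  5.5 -4.9] w 0.009632297319377859 8.2
```

Call:
play_rows([
  [0, 0.03, -0.08, 0, 5],
  [0, 0.06, -0.16, 0, 5],
  [0, 0.06, -0.16, 0, 5],
  [0, 0.06, -0.16, 0, 5],
  [0, 0.06, -0.16, 0, 5],
])

```text
clock: 8.82
position: [0.4787, -0.1055, 0.1877]
ee_rot: [0.002, 0.066, 0.998, 0.002]
contact_force: [4.1, 5.2, -6.1]
width: 0.0098
gripper_force: 48.6
```

```bash
python3 sl.py
python3 - <<'E'
from h import *
im=grab('top'); a=im['img'][235:275,185:285]; save('e.png',cv2.resize(a,(800,320),interpolation=3))
E
```

```text
top flat (np.int64(3770), np.float32(0.0009), 'off', np.float64(6.15), 'polar', np.float64(0.0015))
top now (np.int64(4174), np.float32(0.3747), 'off', np.float64(7.11), 'polar', np.float64(0.3784))
side flat (np.int64(2624), np.float32(0.0007), 'off', np.float64(5.98), 'polar', np.float64(0.0006))
side now (np.int64(306), np.float32(0.3723), 'off', np.float64(6.77), 'polar', np.float64(0.3749))
stand mm [   2.6 -212.1  187.6] yaw of y rel stand y -0.1 q [-0.36  0.18  1.75  0.    1.21 -1.8 ] F [ 5.1  5.7 -5.8] w 0.010030688410624027 8.925
```

View pics/e.png

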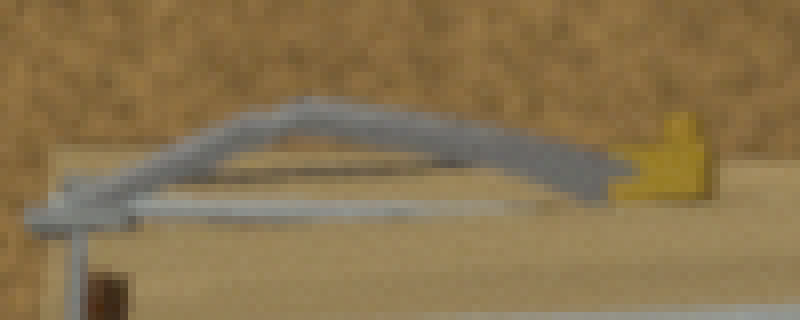

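The pointer shows as the dark line running from (200,175) towards the rider at (660,170), but its tip is hidden behind the arc. A quick averaged check of the rider angle against the same hinge reference:

Run:
```python
from sl import *
def rider(im,zb):
    q=pts(im)[0]-O;q=np.dstack([q@X,q@Yv,q[...,2]])*1e3; q[...,2]-=zb
    hs=cv2.cvtColor(im['img'],cv2.COLOR_RGB2HSV); r=np.hypot(200-q[...,1],q[...,2]-40); a=np.arctan2(q[...,2]-40,200-q[...,1])-np.arcsin(np.clip(5/np.maximum(r,50),0,1))
    m=(hs[...,0]>18)&(hs[...,0]<32)&(hs[...,1]>135)&(hs[...,2]>134)&(r>181)&(r<203)&(q[...,0]>47)&(q[...,0]<62)&(q[...,2]>90)
    return m.sum(),np.median(a[m]),a[m].mean()
print('side0',rider(pickle.load(open('side0.pkl','rb')),2)); print('top0',rider(pickle.load(open('top0.pkl','rb')),-1.5))
L=[(rider(im,-1.5)[1:],slope(im,False,-1.5)) for im in (grab('top') for _ in range(6))]
print(np.mean([l[0] for l in L],0),np.mean([[l[1][1],l[1][5]if len(l[1])>5 else l[1][-1]] for l in L],0))
show()
```

```text
side0 (np.int64(14), np.float64(0.37319486464256146), np.float64(0.3724761923945273))
top0 (np.int64(56), np.float64(0.3753284028260915), np.float64(0.37545971446771514))
[0.37506334 0.37489524] [0.37525    0.37841667]
stand mm [   2.7 -212.1  187.7] yaw of y rel stand y -0.1 q [-0.36  0.18  1.75  0.    1.21 -1.8 ] F [ 4.2  4.5 -4.6] w 0.010192903419305196 9.275
```

```bash
python3 -c "
from rig import manip
print(manip.sign_off())"
```

```text
the job is handed in; nothing more can be done
None
```

I turned the catch to its open stop and raised the board by its handle to about 0.375 rad, against a measured rider angle of about 0.374 rad; I handed the job in with the gripper still holding it there, but the pointer tip was hidden behind the arc, so the match rests on those two measured angles.

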